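# Free and set the selector of an interlocked bench supply

## Task

Switch the repair bench's supply unit over: turn the isolator (the bar handle) clockwise until it drops into its locking notch, which is what frees the selector, then turn the selector (the round knob) clockwise all the way to its stop. The notch cannot be seen, only felt, and pushing on hard drives the handle past it; leave both controls set, and leave everything else on the bench where it lies.

Things in the scene. Friction and masses are not known exactly. Their poses are not given: they have to be found in the camera images.
- unit: bench supply unit, fixed: grey steel desk-shaped box, 215 mm deep, 290 mm wide, 60 mm high at its front, 150 mm at its back. Origin: centre of its width, on its underside, 90 mm behind its front edge; its x runs from front to back, z up. It stands with its front to the robot's left. Its panel rises to the back at 30 degrees. Two controls stand on it 130 mm apart along y: isolator at +y, selector at -y.
- panel_mid (a point): the middle of the sloping steel face, half-way between the two controls; its axes are the unit's (not tilted). The aluminium panel on it is 3 mm thick.
- isolator_grip (a point): grip point of the isolator, on its turning axis, 31 mm above the panel. A black bar 64 mm long, 14 mm thick, from 10 to 44 mm above the panel, on a round boss (44 mm across, 10 mm high); one end pointed, with a white line. Frame turns with it: x along the bar to the point, y across it, z out of the panel along the turning axis (30 degrees from vertical, leaning to the unit's front).
- isolator (a joint): isolator angle, rad, growing clockwise seen facing the panel (about -z of isolator_grip); 0 = point straight up the slope (unit's +x); starts at -0.15 to 0.10, ends at 1.9. Friction 0.06 N m. Its notch is hidden, between 0.6 and 1.3: it pulls the handle in over the last 0.1 rad, then resists with about 0.5 N m. Let go within 0.06 rad it centres; forced 0.1 rad past, it comes out: turn back to it.
- selector_grip (a point): grip point of the selector, on its turning axis, 31 mm above the panel. A round black knob, 43 mm across its fluting (40 mm body), from 10 to 43 mm above the panel, on a boss 52 mm across, 10 mm high; a white line on top points along x. Axes as for isolator_grip, turning with the knob.
- selector (a joint): selector angle, rad, growing clockwise seen facing the panel; 0 = white line straight up the slope, where it starts, locked (0.05 rad of play) until the isolator sits in its notch. Freed, it turns with 0.06 N m friction to a firm stop at 1.4. Once turned it also holds the isolator in its notch.
- jar: bystander: a small glass screw jar with a steel cap, 42 mm across, 40 mm tall, on the supply unit's flat top behind the sloping panel. Origin: centre of its underside.
- drive: bystander: a bare hard drive, 147 x 102 x 25 mm, lying on the bench. Origin: centre of its underside.
- meter: bystander: a yellow hand multimeter, 180 x 85 x 44 mm, lying face up. Origin: centre of its underside.
- driver: bystander: a 200 mm screwdriver, lying. Origin: centre of its underside.
- spanner: bystander: a 150 mm steel spanner, lying. Origin: centre of its underside.
- spool: bystander: a grey spool, 56 mm across, 40 mm tall. Origin: centre of its underside.
- tray: bystander: a grey open parts tray, 120 x 80 x 30 mm. Origin: centre of its underside.

How it is judged:
By the outcome, as a careful person would: the job done as asked, in the order asked, and still so for the second after the job is handed in, with the robot touching nothing.
It also fails if it takes over 70 s, if anything falls off the work surface, if the arm or the gripper's body presses on something with over 40 N, if the wrist force passes 120 N, or if a joint passes its speed limit or range.

## Robot

A 6-joint arm with a two-finger parallel gripper is mounted at the origin on the work surface. World frame = base frame: x ahead of the robot, y to its left, z up, the work surface at z = 0. Lengths are in mm, angles in rad, forces in N, time in s.
With the tool pointing down it reaches from about 375 to 825 mm from the base axis. Payload 5.5 kg.
Tool frame: the origin (TCP) lies between the finger pads; the fingertips stand 25 mm ahead of it and the grasp point (between the pads) lies 6 mm ahead of it; z points along the fingers, x is the direction in which the jaws open and shut, and the axes are right-handed (so a half turn about z gives the same grasp; the last joint's range is limited). The gripper opens to 85 mm and grips with 20 to 120 N. Pads are 22 mm wide; open, the fingers measure 114 mm over their backs; the gripper's body (76 mm by 85 mm) begins 54 mm behind the grasp point. The pads swing forward as they close: fully open they stand 13 mm farther back than shut.
Start: joints at [1.106, 0.314, -0.047, 1.21, 0, 1.571], TCP at [268.943, 536.344, 256.299] pointing down, gripper open.
Joint ranges: [-2.67, 2.67], [-0.69, 1.73], [-1.03, 1.25], [-2.08, 2.16], [-1.42, 1.45], [-3.14, 3.14]. Speed limits (rad/s): [2.39, 2.39, 3.01, 3.14, 3.14, 3.14].

## Interface

Orientations are given as a 3x3 rotation matrix whose columns are the frame's x, y, z axes.
In Python, from bench import manip gives the robot as it stands.
- The arm moves only by the tool arm_command, never from a script. Its argument "rows" is a list of rows, each an object with "dp": the shift along the tool's x, y, z in cm, a list of three; "rotation": the turn, a rotation vector about the tool's x, y, z in rad, a list of three. A call has 1 to 8 rows; each row shifts and turns the commanded pose from where the row before left it, along the tool's axes as they then stand; what a row does not reach is not made up. A row lasts 1/8 s, in which the tool goes at most 62.5 mm and 10.7 degrees, less where a joint would pass 70% of its speed; a pose out of reach is approached as far as the arm can. A call with a gripper value outside its range is refused whole. "claw" is the opening in per cent of the stroke, from 0 (shut) to 100 (fully open), set as the call begins (left out, the last holds). The fingers move at their own pace and stop on an object; "newtons" is the grip in N (left out, the last holds). Time passes only in rows, so rows that do not move let the fingers close. It gives the time, the measured TCP pose, the force and the opening at its end, in the units of the state.
- manip.sense(): the state, without advancing time (a new reading comes with each control period).
- manip.read_camera(name): name is "scene" or "top" or "wrist"; returns the picture (480x640x3 uint8, red, green, blue); there is no depth.
- manip.camera_params(name): a dict with "K" (3x3 intrinsics, pixels), "world_from_camera" (4x4, takes a point from camera to world coordinates). Camera axes: x right, y down, z forward; pixel columns grow to the right and rows downward; lengths in mm; the calibration is good to about 2 mm. The wrist camera is an equidistant fisheye: a pixel r from the principal point sees the ray r / f radians off the axis. A picture is of the moment at which its call begins: read the wrist's pose just before it. camera_params takes no time and is no camera call; for the wrist camera it gives the pose at the moment of the call.
- manip.hand_in(): hands the job in, once; it reports no verdict.
The state is a dict: "time_s": time; "joint_positions": joint angles; "qvel": joint speeds; "joint_efforts": joint torques, N m; "tcp_pos": TCP position; "tcp_rot": TCP orientation; "wrist_force": force on the tool from outside, world axes, zero at the start; "moment": the same for the moment, N m; "width": opening from 0.0 (shut) to 1.0 (fully open).
Only numpy, scipy, OpenCV 4.12 (cv2) and the standard library are available. Lean on these libraries where they do the work, as an engineer would, in place of code of your own. Each camera call takes 0.05 s, during which the arm holds its last target.

## Working session

There is one attempt and no reset: what is moved stays moved. The work goes in short steps, Python scripts to look and compute and a tool call to move; the robot and the scene stay as the last step left them, time stands still between calls to the robot, and variables do not carry over. Pictures are saved under pics/ and viewed, and the job is handed in when it is done.

Besides the shell and the picture viewer there is one more tool, called after ">>>" as name(argument=value, ...), one argument or row to a line, values as JSON. arm_command: Moves the arm, as the interface text tells. Its arguments: {"type":"object","properties":{"rows":{"type":"array","items":{"type":"object","properties":{"dp":{"type":"array","items":{"type":"number"}},"rotation":{"type":"array","items":{"type":"number"}}}}},"claw":{"type":"number"},"newtons":{"type":"number"}},"required":["rows"]}

```bash
mkdir -p pics; ls; python3 - <<'E'
from bench import manip
import cv2,numpy as np
np.set_printoptions(precision=4,suppress=True)
print(manip.sense())
for n in ("scene","top"):
    cv2.imwrite(f"pics/{n}0.png",manip.read_camera(n)[:,:,::-1]); print(n,manip.camera_params(n))
print(manip.camera_params("wrist"))
E
```

```text
pics
{'time_s': 0.0, 'joint_positions': array([ 1.106 ,  0.3142, -0.0481,  1.2102,  0.    ,  1.5708]), 'qvel': array([ 0.0012, -0.0018,  0.0015,  0.0007,  0.0014,  0.0004]), 'joint_efforts': array([  0.0003, -53.9584,  33.9753,   0.0191,  -0.0001,   0.    ]), 'tcp_pos': array([268.7165, 535.8551, 255.4252]), 'tcp_rot': array([[ 0.4482,  0.8939, -0.0008],
       [ 0.8939, -0.4482, -0.0015],
       [-0.0017, -0.    , -1.    ]]), 'wrist_force': array([-0.3646, -0.4974, -0.0952]), 'moment': array([ 0.0031,  0.0093, -0.051 ]), 'width': 1.0002351413705903}
scene {'K': array([[485.0825,   0.    , 323.7447],
       [  0.    , 485.0825, 246.3693],
       [  0.    ,   0.    ,   1.    ]]), 'world_from_camera': array([[  -0.0533,    0.7591,   -0.6488, 1229.1426],
       [   0.9985,    0.0472,   -0.0268,   16.579 ],
       [   0.0103,   -0.6493,   -0.7605,  908.3841],
       [   0.    ,    0.    ,    0.    ,    1.    ]])}
top {'K': array([[439.2369,   0.    , 318.0971],
       [  0.    , 439.2369, 234.4217],
       [  0.    ,   0.    ,   1.    ]]), 'world_from_camera': array([[  -0.0203,   -0.9981,    0.0577,  456.0969],
       [  -0.9996,    0.0213,    0.018 ,  -19.585 ],
       [  -0.0192,   -0.0573,   -0.9982, 1035.3523],
       [   0.    ,    0.    ,    0.    ,    1.    ]])}
{'K': array([[371.6483,   0.    , 320.9605],
       [  0.    , 371.6483, 237.8504],
       [  0.    ,   0.    ,   1.    ]]), 'world_from_camera': array([[  0.4492,   0.848 ,   0.2814, 196.8164],
       [  0.8934,  -0.4257,  -0.1436, 572.6895],
       [ -0.002 ,   0.3159,  -0.9488, 372.4045],
       [  0.    ,   0.    ,   0.    ,   1.    ]])}
```

View pics/scene0.png

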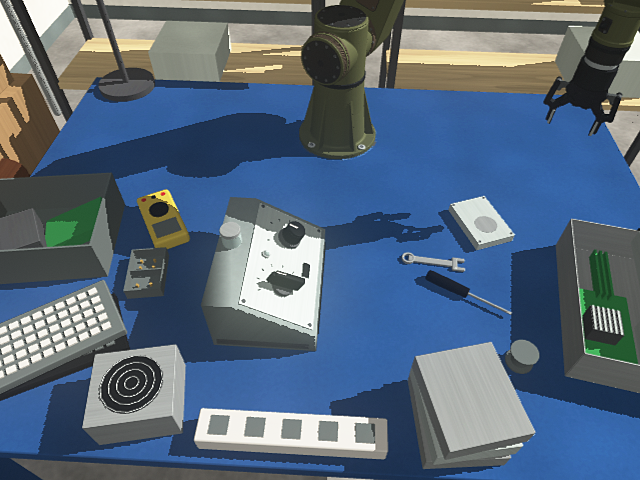

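View pics/top0.png

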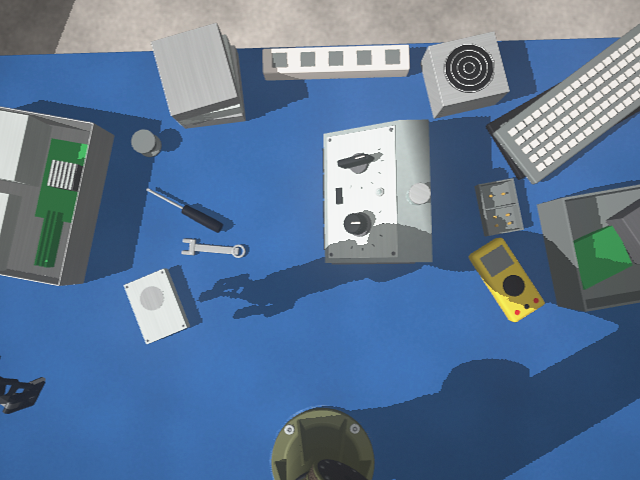

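```bash
python3 - <<'E'
import cv2
a=cv2.imread("pics/top0.png")[110:275,310:445]; cv2.imwrite("pics/topz.png",cv2.resize(a,None,fx=3.6,fy=3.6,interpolation=cv2.INTER_CUBIC))
a=cv2.imread("pics/scene0.png")[185:360,195:335]; cv2.imwrite("pics/scenez.png",cv2.resize(a,None,fx=3.4,fy=3.4,interpolation=cv2.INTER_CUBIC))
E
```

```text
(no output)
```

View pics/topz.png

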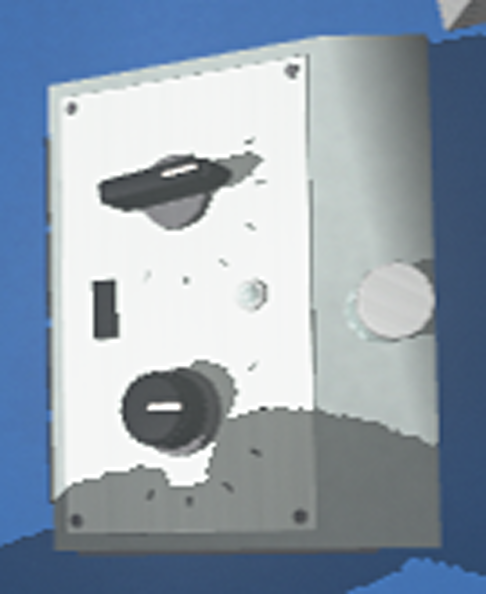

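View pics/scenez.png

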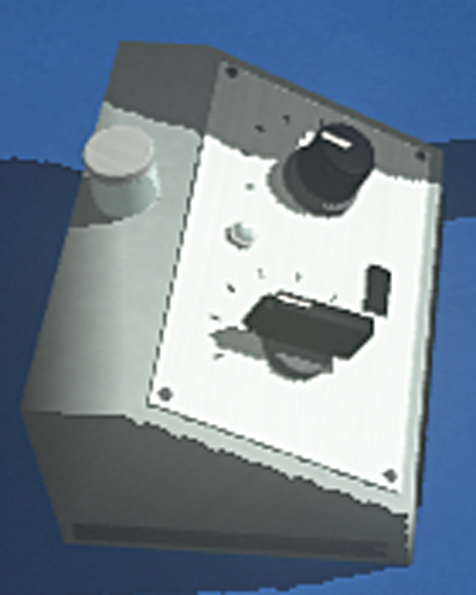

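```bash
cat > h.py <<'E'
import numpy as np,cv2
from bench import manip
np.set_printoptions(precision=4,suppress=True)
def ray(n,uv,P=None):
    P=P or manip.camera_params(n); K=P["K"];T=np.array(P["world_from_camera"])
    x=(uv[0]-K[0,2])/K[0,0]; y=(uv[1]-K[1,2])/K[1,1]
    if n=="wrist":
        r=np.hypot(x,y); d=np.array([x/r*np.sin(r),y/r*np.sin(r),np.cos(r)]) if r>1e-9 else np.array([0,0,1.])
    else: d=np.array([x,y,1.])
    d=T[:3,:3]@d; return T[:3,3],d/np.linalg.norm(d)
def tri(rays):
    A=sum(np.eye(3)-np.outer(d,d) for o,d in rays); b=sum((np.eye(3)-np.outer(d,d))@o for o,d in rays)
    p=np.linalg.solve(A,b); return p,[np.linalg.norm(np.cross(p-o,d)) for o,d in rays]
E
python3 - <<'E'
from h import *
t=lambda u,v:(310+u/3.6,110+v/3.6)
s=lambda u,v:(195+u/3.4,185+v/3.4)
pts=dict(IF=((71,108),(391,475)),IB=((292,70),(165,394)),SF=((77,520),(420,156)),SB=((300,516),(232,72)),
 led=((253,293),(239,234)),selline=((165,408),(336,140)),isoline=((181,170),(293,300)))
R={}
for k,(a,b) in pts.items():
    p,e=tri([ray("top",t(*a)),ray("scene",s(*b))]); R[k]=p; print(k,p,e)
c=(R["IF"]+R["IB"]+R["SF"]+R["SB"])/4
y=(R["IF"]+R["IB"]-R["SF"]-R["SB"]); x=(R["IB"]+R["SB"]-R["IF"]-R["SF"])
print(c,np.linalg.norm(y)/2,np.linalg.norm(x)/2,"yaw of y",np.arctan2(y[1],y[0]),"yaw x",np.arctan2(x[1],x[0]),"slope",np.arctan2(x[2],np.hypot(*x[:2]))*57.3, "y tilt",y[2]/np.linalg.norm(y))
E
```

```text
IF [721.6082 -30.8443  71.0993] [np.float64(1.4914945055669726), np.float64(1.4914945055669813)]
IB [ 720.5217 -156.3123  142.7864] [np.float64(1.7599249492157698), np.float64(1.7599249492157665)]
SF [467.1604 -29.0664  70.0568] [np.float64(1.3877610173644084), np.float64(1.387761017364394)]
SB [ 465.947  -153.2805  142.2511] [np.float64(1.7755325990019206), np.float64(1.7755325990019204)]
led [ 594.4604 -132.162   131.9843] [np.float64(1.4143432189877578), np.float64(1.4143432189876723)]
selline [528.0545 -78.6788 148.3987] [np.float64(1.6850494335408983), np.float64(1.6850494335408945)]
isoline [661.1983 -90.5354 156.3546] [np.float64(1.627936873543901), np.float64(1.6279368735438766)]
[593.8093 -92.3759 106.5484] 254.52383914825128 144.09044229009527 yaw of y -0.009448682113484213 yaw x -1.5800075663533613 slope 29.954213386247652 y tilt 0.003099520166892111
```

```bash
cat >> h.py <<'E'
from scipy.spatial.transform import Rotation as Ro, Slerp
yaw=-1.580
C=np.array([593.7,-92.4,106.8])
ux=np.array([np.cos(yaw),np.sin(yaw),0]);uy=np.array([-ux[1],ux[0],0]);Z=np.array([0,0,1.])
a=np.pi/6
sx=np.cos(a)*ux+np.sin(a)*Z; n=np.cos(a)*Z-np.sin(a)*ux
ISO=C+65*uy; SEL=C-65*uy
def target(axis,h,phi):
    "TCP pose: jaw axis (tool x) at clockwise angle phi from unit +y ; grasp point h above panel"
    x=np.cos(phi)*uy+np.sin(phi)*sx
    R=np.column_stack([x,np.cross(-n,x),-n]); return axis+(h+6)*n,R
def plan(p1,R1,N,p0=None,R0=None,show=True):
    s=manip.sense(); p0=s["tcp_pos"] if p0 is None else p0; R0=s["tcp_rot"] if R0 is None else R0
    rv=(Ro.from_matrix(R0).inv()*Ro.from_matrix(R1)).as_rotvec()
    step=rv/N; R=Ro.from_matrix(R0); v=(p1-p0)/N/10
    print("total rot",rv,"dist",np.linalg.norm(p1-p0),"local dp total cm",R0.T@(p1-p0)/10)
    for i in range(N if show else 0):
        d=R.inv().apply(v); print("dp",d.round(2),"rot",step.round(3)); R=R*Ro.from_rotvec(step)
def st():
    s=manip.sense(); print("t",round(s["time_s"],2),"q",s["joint_positions"],"p",s["tcp_pos"],"w",s["width"],"F",s["wrist_force"],"M",s["moment"])
    return s
E
python3 - <<'E'
from h import *
print(ISO,SEL,n,sx)
p,R=target(ISO,34+100,-0.11); print(p,R)
plan(p,R,18)
p,R=target(ISO,34+100,-0.11+np.pi);plan(p,R,18,show=False)
E
```

```text
[658.6972 -92.9982 106.8   ] [528.7028 -91.8018 106.8   ] [0.0046 0.5    0.866 ] [-0.008 -0.866  0.5  ]
[659.3415 -23.0012 228.0436] [[ 0.9948  0.1019 -0.0046]
 [ 0.0859 -0.8618 -0.5   ]
 [-0.0549  0.497  -0.866 ]]
total rot [-0.4458 -0.3125  0.9817] dist 682.4470620921173 local dp total cm [-32.4495  59.9711   2.7995]
dp [-1.8   3.33  0.16] rot [-0.025 -0.017  0.055]
dp [-1.61  3.42  0.27] rot [-0.025 -0.017  0.055]
dp [-1.42  3.49  0.38] rot [-0.025 -0.017  0.055]
dp [-1.22  3.56  0.49] rot [-0.025 -0.017  0.055]
dp [-1.02  3.6   0.6 ] rot [-0.025 -0.017  0.055]
dp [-0.81  3.64  0.7 ] rot [-0.025 -0.017  0.055]
dp [-0.6   3.66  0.81] rot [-0.025 -0.017  0.055]
dp [-0.38  3.66  0.91] rot [-0.025 -0.017  0.055]
dp [-0.16  3.65  1.  ] rot [-0.025 -0.017  0.055]
dp [0.05 3.63 1.09] rot [-0.025 -0.017  0.055]
dp [0.27 3.59 1.18] rot [-0.025 -0.017  0.055]
dp [0.48 3.54 1.26] rot [-0.025 -0.017  0.055]
dp [0.7  3.48 1.34] rot [-0.025 -0.017  0.055]
dp [0.91 3.4  1.41] rot [-0.025 -0.017  0.055]
dp [1.12 3.31 1.47] rot [-0.025 -0.017  0.055]
dp [1.32 3.2  1.53] rot [-0.025 -0.017  0.055]
dp [1.52 3.09 1.59] rot [-0.025 -0.017  0.055]
dp [1.71 2.96 1.63] rot [-0.025 -0.017  0.055]
total rot [ 0.3638 -0.5191 -2.0788] dist 682.4470620921173 local dp total cm [-32.4495  59.9711   2.7995]
```

>>> arm_command(
  rows=[
    {"dp":[-1.8,3.3,0.15],"rotation":[-0.025,-0.017,0.055]},
    {"dp":[-1.6,3.4,0.27],"rotation":[-0.025,-0.017,0.055]},
    {"dp":[-1.4,3.5,0.38],"rotation":[-0.025,-0.017,0.055]},
    {"dp":[-1.2,3.55,0.5],"rotation":[-0.025,-0.017,0.055]},
    {"dp":[-1.0,3.6,0.6],"rotation":[-0.025,-0.017,0.055]},
    {"dp":[-0.8,3.65,0.7],"rotation":[-0.025,-0.017,0.055]},
    {"dp":[-0.6,3.65,0.8],"rotation":[-0.025,-0.017,0.055]},
    {"dp":[-0.4,3.65,0.9],"rotation":[-0.025,-0.017,0.055]},
  ],
  claw=100,
)

```text
time_s: 1.1
tcp_pos: [442.4, 287.4, 243.7]
tcp_rot: [[0.792, 0.607, 0.067], [0.605, -0.763, -0.229], [-0.088, 0.222, -0.971]]
wrist_force: [-0.2, 0.4, -0.2]
width: 0.999
```

```bash
python3 - <<'E'
from h import *
st()
p,R=target(ISO,34+100,-0.11)
plan(p,R,12)
E
```

```text
t 1.1 q [ 0.7029  0.2596 -0.1699  1.2408 -0.2199  1.6225] p [442.3941 287.3567 243.6774] w 0.9992122391832904 F [-0.2402  0.3891 -0.1639] M [ 0.2759  0.0148 -0.0142]
total rot [-0.2479 -0.1759  0.539 ] dist 378.9889210639607 local dp total cm [-1.451  36.5044 10.082 ]
dp [-0.12  3.04  0.84] rot [-0.021 -0.015  0.045]
dp [0.03 3.03 0.9 ] rot [-0.021 -0.015  0.045]
dp [0.18 3.   0.96] rot [-0.021 -0.015  0.045]
dp [0.33 2.97 1.02] rot [-0.021 -0.015  0.045]
dp [0.47 2.93 1.08] rot [-0.021 -0.015  0.045]
dp [0.62 2.88 1.13] rot [-0.021 -0.015  0.045]
dp [0.77 2.83 1.18] rot [-0.021 -0.015  0.045]
dp [0.91 2.77 1.22] rot [-0.021 -0.015  0.045]
dp [1.05 2.7  1.27] rot [-0.021 -0.015  0.045]
dp [1.19 2.62 1.3 ] rot [-0.021 -0.015  0.045]
dp [1.32 2.54 1.34] rot [-0.021 -0.015  0.045]
dp [1.46 2.45 1.37] rot [-0.021 -0.015  0.045]
```

>>> arm_command(
  rows=[
    {"dp":[-0.1,3.65,1.0],"rotation":[-0.025,-0.018,0.054]},
    {"dp":[0.1,3.6,1.1],"rotation":[-0.025,-0.018,0.054]},
    {"dp":[0.3,3.6,1.15],"rotation":[-0.025,-0.018,0.054]},
    {"dp":[0.5,3.55,1.25],"rotation":[-0.025,-0.018,0.054]},
    {"dp":[0.7,3.5,1.3],"rotation":[-0.025,-0.018,0.054]},
    {"dp":[0.9,3.4,1.4],"rotation":[-0.025,-0.018,0.054]},
    {"dp":[1.1,3.3,1.5],"rotation":[-0.025,-0.018,0.054]},
    {"dp":[1.3,3.2,1.55],"rotation":[-0.025,-0.018,0.054]},
  ],
)

```text
time_s: 2.1
tcp_pos: [616.2, 39.6, 231.8]
tcp_rot: [[0.978, 0.208, 0.02], [0.194, -0.869, -0.454], [-0.077, 0.448, -0.891]]
wrist_force: [0.1, -0.3, 0.1]
width: 0.999
```

```bash
python3 - <<'E'
from h import *
st()
p,R=target(ISO,34+100,-0.11)
plan(p,R,3)
E
```

```text
t 2.1 q [ 0.2847  0.4374 -0.0041  1.2506 -0.4573  1.6692] p [616.1917  39.6239 231.824 ] w 0.9986851363943879 F [ 0.0871 -0.2894  0.1417] M [0.4344 0.025  0.0068]
total rot [-0.0475 -0.0322  0.1074] dist 76.14522917670735 local dp total cm [3.0318 6.1739 3.2669]
dp [1.01 2.06 1.09] rot [-0.016 -0.011  0.036]
dp [1.1  2.   1.11] rot [-0.016 -0.011  0.036]
dp [1.18 1.94 1.13] rot [-0.016 -0.011  0.036]
```

>>> arm_command(
  rows=[
    {"dp":[1.0,2.05,1.1],"rotation":[-0.016,-0.011,0.036]},
    {"dp":[1.1,2.0,1.1],"rotation":[-0.016,-0.011,0.036]},
    {"dp":[1.2,1.95,1.15],"rotation":[-0.016,-0.011,0.036]},
    {"dp":[0,0,0],"rotation":[0,0,0]},
  ],
)

```text
time_s: 2.6
tcp_pos: [659.9, -23.2, 227.7]
tcp_rot: [[0.995, 0.101, -0.005], [0.085, -0.862, -0.5], [-0.055, 0.497, -0.866]]
wrist_force: [-0.2, -0.5, -0.8]
width: 1.003
```

```bash
python3 - <<'E'
from h import *
s=st()
p,R=target(ISO,34+100,-0.11)
plan(p,R,1)
P=manip.camera_params("wrist")
im=manip.read_camera("wrist"); cv2.imwrite("pics/w1.png",im[:,:,::-1])
np.savez("w1.npz",**{k:np.array(v) for k,v in P.items()})
E
```

```text
t 2.6 q [ 0.1936  0.515   0.0896  1.2621 -0.5117  1.6955] p [659.9279 -23.2465 227.7336] w 1.002574880303975 F [-0.1534 -0.4553 -0.8351] M [ 0.5292 -0.0399 -0.0142]
total rot [ 0.      0.0008 -0.0011] dist 0.7071836448920559 local dp total cm [-0.058  -0.0116 -0.0388]
dp [-0.06 -0.01 -0.04] rot [ 0.     0.001 -0.001]
```

View pics/w1.png

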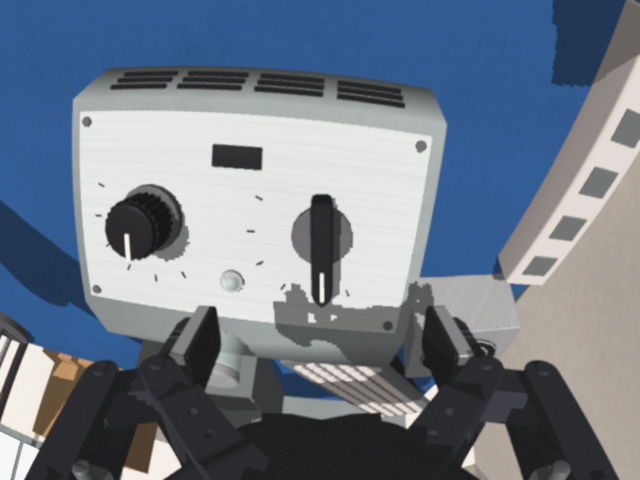

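```bash
python3 - <<'E'
from h import *
P=dict(np.load("w1.npz"))
def onp(uv,h):
    o,d=ray("wrist",uv,P); t=((C+h*n-o)@n)/(d@n); q=o+t*d-C; return np.array([q@sx,q@uy])
for k,uv in dict(IF=(421,146),IB=(388,325),SF=(86,122),SB=(97,289)).items(): print(k,onp(uv,0))
m=cv2.imread("pics/w1.png",0)
sub=(m[180:310,290:360]<45).astype(np.uint8)
nn,l,s,c=cv2.connectedComponentsWithStats(sub); print(s[1:5])
for uv in [(322,197),(322,303),(322,277)]:print(uv,onp(uv,44)-[0,65])
for uv in [(127,236),(128,260)]:print("selline",onp(uv,43)+[0,65])
E
```

```text
IF [-71.2164 128.7141]
IB [ 72.4552 128.673 ]
SF [ -71.1299 -126.5617]
SB [  72.7635 -125.6626]
[[  21   16   23  107 1541]
 [  30  124    4    2    4]]
(322, 197) [-35.7619  -2.366 ]
(322, 303) [33.4602  5.1974]
(322, 277) [14.989   3.1759]
selline [2.3405 0.9866]
selline [19.7694  0.3671]
```

>>> arm_command(
  rows=[
    {"dp":[0,0,0],"rotation":[0,0,0.1]},
    {"dp":[0,0,0],"rotation":[0,0,0]},
  ],
)

```text
time_s: 2.9
tcp_pos: [659.0, -21.3, 228.5]
tcp_rot: [[1.0, 0.004, -0.004], [0.002, -0.866, -0.499], [-0.005, 0.499, -0.866]]
wrist_force: [0.0, -0.4, -0.3]
width: 0.997
```

```bash
sed -i 's/^C=.*/C=np.array([594.7,-92.7,106.9])/' h.py; python3 - <<'E'
from h import *
s=st()
E
```

```text
t 2.9 q [ 0.1966  0.5125  0.0877  1.2623 -0.511   1.7943] p [659.0435 -21.2797 228.5137] w 0.9972846264831382 F [ 0.0157 -0.3664 -0.3217] M [ 0.4922 -0.0367 -0.0028]
```

>>> arm_command(
  rows=[
    {"dp":[0,0,0],"rotation":[0,0,-0.18]},
    {"dp":[0,0,0],"rotation":[0,0,-0.18]},
    {"dp":[0,0,0],"rotation":[0,0,-0.18]},
    {"dp":[0,0,0],"rotation":[0,0,-0.18]},
    {"dp":[0,0,0],"rotation":[0,0,-0.18]},
    {"dp":[0,0,0],"rotation":[0,0,-0.18]},
    {"dp":[0,0,0],"rotation":[0,0,-0.18]},
    {"dp":[0,0,0],"rotation":[0,0,-0.18]},
  ],
)

```text
time_s: 3.9
tcp_pos: [659.1, -21.3, 228.6]
tcp_rot: [[0.119, 0.993, -0.004], [0.86, -0.105, -0.5], [-0.496, 0.056, -0.866]]
wrist_force: [0.2, 1.1, 0.6]
width: 0.998
```

>>> arm_command(
  rows=[
    {"dp":[0,0,0],"rotation":[0,0,-0.18]},
    {"dp":[0,0,0],"rotation":[0,0,-0.18]},
    {"dp":[0,0,0],"rotation":[0,0,-0.18]},
    {"dp":[0,0,0],"rotation":[0,0,-0.18]},
    {"dp":[0,0,0],"rotation":[0,0,-0.18]},
    {"dp":[0,0,0],"rotation":[0,0,-0.18]},
    {"dp":[0,0,0],"rotation":[0,0,-0.18]},
    {"dp":[0,0,0],"rotation":[0,0,-0.18]},
  ],
)

```text
time_s: 4.9
tcp_pos: [659.1, -21.3, 228.6]
tcp_rot: [[-0.969, 0.248, -0.004], [0.216, 0.839, -0.5], [-0.121, -0.485, -0.866]]
wrist_force: [0.1, -0.1, 0.4]
width: 1.0
```

>>> arm_command(
  rows=[
    {"dp":[0,0,0],"rotation":[0,0,-0.18]},
    {"dp":[0,0,0],"rotation":[0,0,-0.18]},
    {"dp":[0,0,0],"rotation":[0,0,0]},
  ],
  claw=65,
)

```text
time_s: 5.28
tcp_pos: [659.1, -21.4, 228.6]
tcp_rot: [[-0.995, -0.101, -0.004], [-0.086, 0.862, -0.5], [0.054, -0.497, -0.866]]
wrist_force: [0.5, -0.0, -0.2]
width: 0.651
```

```bash
python3 - <<'E'
from h import *
s=st()
p,R=target(ISO,34+100,-0.11-np.pi)
plan(p,R,1)
P=manip.camera_params("wrist")
im=manip.read_camera("wrist"); cv2.imwrite("pics/w2.png",im[:,:,::-1])
np.savez("w2.npz",**{k:np.array(v) for k,v in P.items()})
E
```

```text
t 5.28 q [ 0.1964  0.5125  0.0878  1.2622 -0.5112 -1.4442] p [659.1093 -21.4117 228.5566] w 0.6512714314447708 F [ 0.4897 -0.0218 -0.2486] M [ 0.5112 -0.0143 -0.0193]
total rot [ 0.0004  0.001  -0.0009] dist 2.2932957107218432 local dp total cm [-0.1086 -0.1548  0.1297]
dp [-0.11 -0.15  0.13] rot [ 0.     0.001 -0.001]
```

View pics/w2.png

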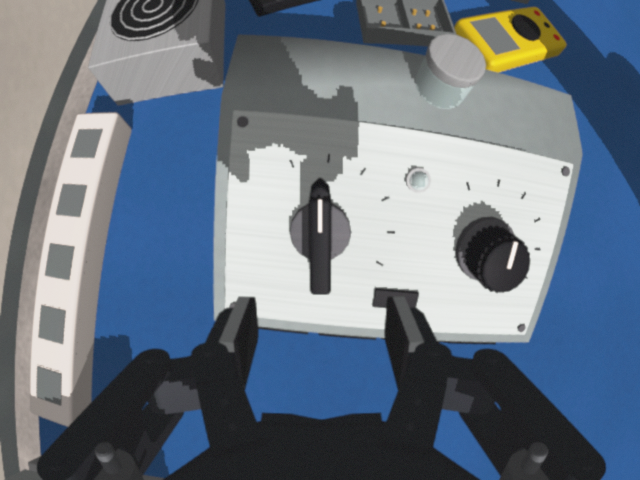

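```bash
python3 - <<'E'
from h import *
P=dict(np.load("w2.npz"))
def onp(uv,h):
    o,d=ray("wrist",uv,P); t=((C+h*n-o)@n)/(d@n); q=o+t*d-C; return np.array([q@sx,q@uy])
for k,uv in dict(IB=(242,122),SF=(521,327),SB=(565,171)).items(): print(k,onp(uv,0))
for uv in [(319,181),(320,293)]:print(uv,onp(uv,44)-[0,65])
E
```

```text
IB [ 71.5784 127.4688]
SF [ -72.289  -127.0876]
SB [  71.7091 -127.3135]
(319, 181) [42.407   5.3087]
(320, 293) [-29.4782  -3.0256]
```

>>> arm_command(
  rows=[
    {"dp":[-0.1,-0.15,2.0],"rotation":[0,0,0]},
    {"dp":[0,0,2.5],"rotation":[0,0,0]},
    {"dp":[0,0,2.5],"rotation":[0,0,0]},
    {"dp":[0,0,2.1],"rotation":[0,0,0]},
    {"dp":[0,0,1.0],"rotation":[0,0,0]},
    {"dp":[0,0,0],"rotation":[0,0,0]},
  ],
)

```text
time_s: 6.08
tcp_pos: [659.6, -73.7, 141.2]
tcp_rot: [[-0.995, -0.1, -0.005], [-0.084, 0.862, -0.5], [0.054, -0.497, -0.866]]
wrist_force: [0.1, -0.2, 0.2]
width: 0.652
```

```bash
python3 - <<'E'
from h import *
s=st()
p,R=target(ISO,34,-0.11-np.pi)
plan(p,R,1)
im=manip.read_camera("wrist"); cv2.imwrite("pics/w3.png",im[:,:,::-1])
E
```

```text
t 6.08 q [ 0.1191  0.5464 -0.0638  1.0348 -0.5185 -1.531 ] p [659.5912 -73.7254 141.2275] w 0.651882324068733 F [ 0.0562 -0.1985  0.1932] M [ 0.55   -0.0311 -0.0081]
total rot [ 0.0003 -0.0004 -0.0017] dist 0.603466035033106 local dp total cm [-0.0307  0.0183 -0.0486]
dp [-0.03  0.02 -0.05] rot [ 0.    -0.    -0.002]
```

View pics/w3.png

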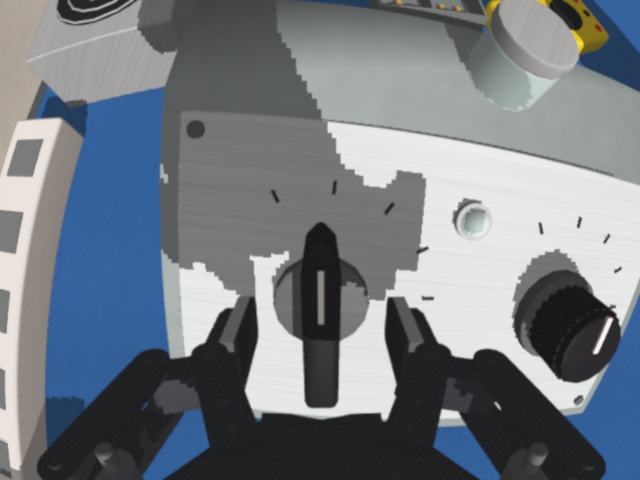

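>>> arm_command(
  rows=[
    {"dp":[0,0,0],"rotation":[0,0,0]},
    {"dp":[0,0,0],"rotation":[0,0,0]},
    {"dp":[0,0,0],"rotation":[0,0,0]},
    {"dp":[0,0,0],"rotation":[0,0,0]},
    {"dp":[0,0,0],"rotation":[0,0,0]},
    {"dp":[0,0,0],"rotation":[0,0,0]},
  ],
  claw=0,
  newtons=35,
)

```text
time_s: 6.88
tcp_pos: [659.8, -73.2, 142.3]
tcp_rot: [[-0.995, -0.101, -0.004], [-0.086, 0.862, -0.5], [0.054, -0.497, -0.866]]
wrist_force: [-2.9, 2.9, 6.3]
width: 0.159
```

```bash
cat >> h.py <<'E'
def rep(axis):
    s=manip.sense(); Rm=s["tcp_rot"]; x=Rm[:,0]
    ph=np.arctan2(x@sx,x@uy); 
    F=s["wrist_force"];M=s["moment"]
    print("t %.2f phi %.4f (+pi %.4f) Mz %.3f Mtool"%(s["time_s"],ph,(ph+np.pi+np.pi)%(2*np.pi)-np.pi,M@Rm[:,2]),Rm.T@M,"Ftool",Rm.T@F,"w",s["width"],"off axis",Rm.T@(s["tcp_pos"]-(axis+40*n)),"q6",s["joint_positions"][5])
E
python3 -c "
from h import *
st();rep(ISO)"
```

```text
t 6.88 q [ 0.1199  0.5451 -0.0632  1.0358 -0.5186 -1.532 ] p [659.8017 -73.1916 142.3373] w 0.1588028786466546 F [-2.9463  2.8571  6.2874] M [ 0.3998  0.6198 -0.3015]
t 6.88 phi 3.0320 (+pi -0.1096) Mz -0.050 Mtool [-0.4673  0.6434 -0.0501] Ftool [ 3.0248 -0.3618 -6.8625] w 0.1588028786466546 off axis [ 0.1129 -0.2949 -0.7432] q6 -1.5320218949899047
```

>>> arm_command(
  rows=[
    {"dp":[0,0,0],"rotation":[0,0,0.08]},
    {"dp":[0,0,0],"rotation":[0,0,0.08]},
    {"dp":[0,0,0],"rotation":[0,0,0.08]},
    {"dp":[0,0,0],"rotation":[0,0,0]},
  ],
)

```text
time_s: 7.38
tcp_pos: [659.8, -73.2, 142.3]
tcp_rot: [[-0.99, 0.139, -0.004], [0.122, 0.858, -0.5], [-0.066, -0.495, -0.866]]
wrist_force: [-4.4, 2.5, 5.1]
width: 0.157
```

```bash
python3 -c "
from h import *
rep(ISO)"
```

```text
t 7.38 phi -3.0103 (+pi 0.1313) Mz 0.076 Mtool [-0.2848  0.7608  0.0761] Ftool [ 4.3005 -1.0104 -5.6516] w 0.15725472374273033 off axis [ 0.048  -0.337  -0.7275] q6 -1.2912077900466945
```

>>> arm_command(
  rows=[
    {"dp":[0,0,0],"rotation":[0,0,0.08]},
    {"dp":[0,0,0],"rotation":[0,0,0.08]},
    {"dp":[0,0,0],"rotation":[0,0,0.08]},
    {"dp":[0,0,0],"rotation":[0,0,0.08]},
    {"dp":[0,0,0],"rotation":[0,0,0]},
  ],
)

```text
time_s: 8.0
tcp_pos: [659.9, -73.3, 142.4]
tcp_rot: [[-0.896, 0.443, -0.004], [0.386, 0.776, -0.5], [-0.219, -0.449, -0.866]]
wrist_force: [-4.2, 2.2, 5.9]
width: 0.159
```

```bash
python3 -c "
from h import *
rep(ISO)"
```

```text
t 8.00 phi -2.6901 (+pi 0.4515) Mz 0.158 Mtool [-0.0274  0.8071  0.1581] Ftool [ 3.3505 -2.7911 -6.166 ] w 0.15863057636198993 off axis [-0.1449 -0.3556 -0.7378] q6 -0.9710714142941945
```

>>> arm_command(
  rows=[
    {"dp":[0,0,0],"rotation":[0,0,0.04]},
    {"dp":[0,0,0],"rotation":[0,0,0]},
  ],
)

```text
time_s: 8.25
tcp_pos: [659.9, -73.2, 142.4]
tcp_rot: [[-0.878, 0.479, -0.004], [0.416, 0.76, -0.5], [-0.236, -0.44, -0.866]]
wrist_force: [-3.4, 3.1, 5.3]
width: 0.154
```

```bash
python3 -c "
from h import *
rep(ISO)"
```

```text
t 8.25 phi -2.6503 (+pi 0.4913) Mz 0.194 Mtool [0.0326 0.8414 0.1939] Ftool [ 3.0228 -1.5753 -6.1341] w 0.15415637842712043 off axis [-0.1726 -0.3165 -0.7398] q6 -0.9312916979706014
```

>>> arm_command(
  rows=[
    {"dp":[0,0,0],"rotation":[0,0,0.04]},
    {"dp":[0,0,0],"rotation":[0,0,0]},
  ],
)

```text
time_s: 8.5
tcp_pos: [659.9, -73.3, 142.3]
tcp_rot: [[-0.858, 0.514, -0.004], [0.447, 0.742, -0.5], [-0.254, -0.43, -0.866]]
wrist_force: [-3.6, 3.3, 5.3]
width: 0.159
```

```bash
python3 -c "
from h import *
rep(ISO)"
```

```text
t 8.50 phi -2.6101 (+pi 0.5315) Mz 0.241 Mtool [0.0162 0.817  0.2409] Ftool [ 3.1588 -1.6914 -6.2118] w 0.15861746461631554 off axis [-0.1845 -0.3091 -0.7222] q6 -0.8911481263252418
```

>>> arm_command(
  rows=[
    {"dp":[0,0,0],"rotation":[0,0,0.04]},
    {"dp":[0,0,0],"rotation":[0,0,0]},
  ],
)

```text
time_s: 8.75
tcp_pos: [659.9, -73.2, 142.3]
tcp_rot: [[-0.837, 0.548, -0.004], [0.476, 0.724, -0.5], [-0.271, -0.42, -0.866]]
wrist_force: [-3.6, 2.2, 5.0]
width: 0.161
```

```bash
python3 -c "
from h import *
rep(ISO)"
```

```text
t 8.75 phi -2.5699 (+pi 0.5717) Mz 0.434 Mtool [0.0346 0.8484 0.4339] Ftool [ 2.6696 -2.4612 -5.4458] w 0.16070065364886094 off axis [-0.176  -0.2738 -0.7329] q6 -0.8509448057860998
```

>>> arm_command(
  rows=[
    {"dp":[0,0,0],"rotation":[0,0,0.02]},
    {"dp":[0,0,0],"rotation":[0,0,0]},
  ],
)

```text
time_s: 9.0
tcp_pos: [659.9, -73.2, 142.3]
tcp_rot: [[-0.826, 0.564, -0.004], [0.49, 0.714, -0.5], [-0.279, -0.414, -0.866]]
wrist_force: [-3.6, 2.6, 5.4]
width: 0.155
```

```bash
python3 -c "
from h import *
rep(ISO)"
```

```text
t 9.00 phi -2.5499 (+pi 0.5917) Mz 0.454 Mtool [0.1257 0.8696 0.454 ] Ftool [ 2.754  -2.4324 -5.9477] w 0.15531349605096567 off axis [-0.1969 -0.278  -0.7247] q6 -0.83098750609427
```

>>> arm_command(
  rows=[
    {"dp":[0,0,0],"rotation":[0,0,0.02]},
    {"dp":[0,0,0],"rotation":[0,0,0]},
  ],
)

```text
time_s: 9.25
tcp_pos: [659.9, -73.3, 142.4]
tcp_rot: [[-0.814, 0.581, -0.004], [0.504, 0.704, -0.5], [-0.287, -0.409, -0.866]]
wrist_force: [-3.8, 3.4, 4.4]
width: 0.16
```

```bash
python3 -c "
from h import *
rep(ISO)"
```

```text
t 9.25 phi -2.5302 (+pi 0.6114) Mz 0.241 Mtool [0.0972 0.8054 0.2414] Ftool [ 3.5587 -1.6287 -5.4884] w 0.160404190617816 off axis [-0.2504 -0.3032 -0.759 ] q6 -0.8113041331347762
```

>>> arm_command(
  rows=[
    {"dp":[0,0,0],"rotation":[0,0,0.02]},
    {"dp":[0,0,0],"rotation":[0,0,0]},
  ],
)

```text
time_s: 9.5
tcp_pos: [659.9, -73.2, 142.4]
tcp_rot: [[-0.803, 0.596, -0.004], [0.518, 0.694, -0.5], [-0.295, -0.403, -0.866]]
wrist_force: [-4.2, 1.8, 5.3]
width: 0.152
```

```bash
python3 -c "
from h import *
rep(ISO)"
```

```text
t 9.50 phi -2.5107 (+pi 0.6309) Mz 0.067 Mtool [0.1401 0.8219 0.0667] Ftool [ 2.7875 -3.4017 -5.4525] w 0.1516957228024187 off axis [-0.2141 -0.2824 -0.7566] q6 -0.7916925776267312
```

>>> arm_command(
  rows=[
    {"dp":[0,0,0],"rotation":[0,0,0.02]},
    {"dp":[0,0,0],"rotation":[0,0,0]},
  ],
)

```text
time_s: 9.75
tcp_pos: [659.9, -73.2, 142.4]
tcp_rot: [[-0.791, 0.612, -0.004], [0.532, 0.684, -0.5], [-0.303, -0.397, -0.866]]
wrist_force: [-2.5, 2.9, 5.3]
width: 0.157
```

```bash
python3 -c "
from h import *
rep(ISO)"
```

```text
t 9.75 phi -2.4910 (+pi 0.6506) Mz -0.038 Mtool [ 0.1758  0.7766 -0.0384] Ftool [ 1.9279 -1.6122 -6.043 ] w 0.15724098090739208 off axis [-0.2283 -0.2801 -0.748 ] q6 -0.7719149189595014
```

>>> arm_command(
  rows=[
    {"dp":[0,0,0],"rotation":[0,0,0.02]},
    {"dp":[0,0,0],"rotation":[0,0,0]},
  ],
)

```text
time_s: 10.0
tcp_pos: [659.9, -73.2, 142.4]
tcp_rot: [[-0.779, 0.627, -0.004], [0.544, 0.673, -0.5], [-0.311, -0.391, -0.866]]
wrist_force: [-2.9, 2.5, 5.6]
width: 0.157
```

```bash
python3 -c "
from h import *
rep(ISO)"
```

```text
t 10.00 phi -2.4718 (+pi 0.6697) Mz -0.395 Mtool [ 0.1832  0.6493 -0.3947] Ftool [ 1.8787 -2.3217 -6.0836] w 0.15704424398349862 off axis [-0.2413 -0.2682 -0.7372] q6 -0.7526671485558707
```

>>> arm_command(
  rows=[
    {"dp":[0,0,0],"rotation":[0,0,-0.03]},
    {"dp":[0,0,0],"rotation":[0,0,0]},
  ],
)

```text
time_s: 10.25
tcp_pos: [659.9, -73.3, 142.4]
tcp_rot: [[-0.797, 0.604, -0.004], [0.524, 0.689, -0.5], [-0.299, -0.4, -0.866]]
wrist_force: [-2.7, 1.8, 5.0]
width: 0.155
```

```bash
python3 -c "
from h import *
rep(ISO)"
```

```text
t 10.25 phi -2.5012 (+pi 0.6404) Mz -0.075 Mtool [ 0.1302  0.755  -0.0746] Ftool [ 1.5941 -2.3862 -5.2377] w 0.15549774166432992 off axis [-0.267  -0.3032 -0.7512] q6 -0.782262444847683
```

>>> arm_command(
  rows=[
    {"dp":[0,0,0],"rotation":[0,0,0]},
    {"dp":[0,0,0],"rotation":[0,0,0]},
    {"dp":[0,0,0],"rotation":[0,0,0]},
    {"dp":[0,0,-1.0],"rotation":[0,0,0]},
    {"dp":[0,0,-2.0],"rotation":[0,0,0]},
    {"dp":[0,0,-3.0],"rotation":[0,0,0]},
    {"dp":[0,0,-3.0],"rotation":[0,0,0]},
    {"dp":[0,0,0],"rotation":[0,0,0]},
  ],
  claw=45,
)

```text
time_s: 11.25
tcp_pos: [662.0, -27.3, 222.3]
tcp_rot: [[-0.796, 0.605, 0.001], [0.524, 0.69, -0.499], [-0.303, -0.397, -0.867]]
wrist_force: [0.6, 0.5, -0.2]
width: 0.452
```

```bash
python3 - <<'E'
from h import *
rep(ISO)
P=manip.camera_params("wrist")
im=manip.read_camera("wrist"); cv2.imwrite("pics/w4.png",im[:,:,::-1])
np.savez("w4.npz",**{k:np.array(v) for k,v in P.items()})
E
```

```text
t 11.25 phi -2.4996 (+pi 0.6420) Mz -0.003 Mtool [-0.4132  0.2744 -0.0025] Ftool [-0.1426  0.7824 -0.0358] w 0.4524780057905685 off axis [ -2.0075   1.0011 -92.9433] q6 -0.7060354230682812
```

View pics/w4.png

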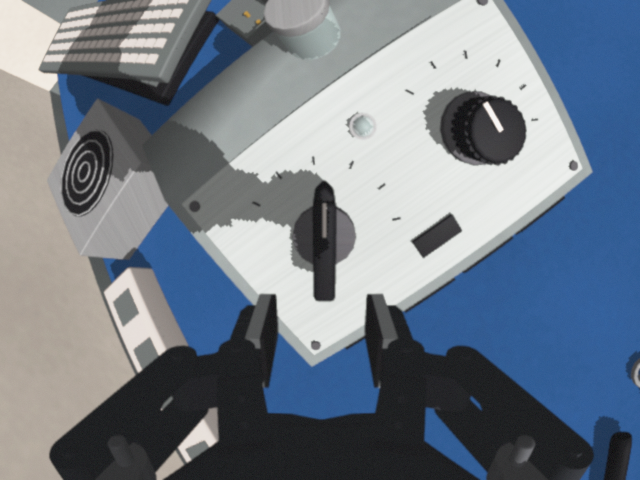

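```bash
python3 - <<'E'
from h import *
P=dict(np.load("w4.npz"))
def onp(uv,h):
    o,d=ray("wrist",uv,P); t=((C+h*n-o)@n)/(d@n); q=o+t*d-C; return np.array([q@sx,q@uy])
a,b=onp((324,235),44),onp((324,205),44); print("iso line",a,b,"ang",-np.arctan2((b-a)[1],(b-a)[0]))
a,b=onp((500,131),43),onp((486,102),43); print("sel line",a+[0,65],b+[0,65])
p,R=target(SEL,34+90,-1.8); plan(p,R,7)
E
```

```text
iso line [10.3847 57.6322] [24.7815 46.9016] ang 0.6405196350065618
sel line [-0.2495  0.3848] [19.0178 -1.2177]
total rot [0.003  0.001  0.7003] dist 130.85049231640363 local dp total cm [10.5003 -7.8075  0.0747]
dp [ 1.5  -1.12  0.01] rot [0.  0.  0.1]
dp [ 1.38 -1.26  0.01] rot [0.  0.  0.1]
dp [ 1.25 -1.39  0.01] rot [0.  0.  0.1]
dp [ 1.1  -1.51  0.01] rot [0.  0.  0.1]
dp [ 0.95 -1.61  0.01] rot [0.  0.  0.1]
dp [ 0.78 -1.7   0.01] rot [0.  0.  0.1]
dp [ 0.61 -1.77  0.02] rot [0.  0.  0.1]
```

Isolator angle after release reads 0.64 in the picture, so it is sitting in the notch.

>>> arm_command(
  rows=[
    {"dp":[1.5,-1.1,0],"rotation":[0,0,0.1]},
    {"dp":[1.4,-1.25,0],"rotation":[0,0,0.1]},
    {"dp":[1.25,-1.4,0],"rotation":[0,0,0.1]},
    {"dp":[1.1,-1.5,0],"rotation":[0,0,0.1]},
    {"dp":[0.95,-1.6,0],"rotation":[0,0,0.1]},
    {"dp":[0.8,-1.7,0],"rotation":[0,0,0.1]},
    {"dp":[0.6,-1.75,0],"rotation":[0,0,0.1]},
    {"dp":[0,0,0],"rotation":[0,0,0]},
  ],
  claw=80,
)

```text
time_s: 12.3
tcp_pos: [528.2, -27.4, 218.2]
tcp_rot: [[-0.222, 0.975, -0.006], [0.845, 0.189, -0.5], [-0.486, -0.116, -0.866]]
wrist_force: [0.0, 0.0, -0.4]
width: 0.8
```

```bash
python3 - <<'E'
from h import *
s=st()
p,R=target(SEL,34,-1.8); plan(p,R,1)
im=manip.read_camera("wrist"); cv2.imwrite("pics/w5.png",im[:,:,::-1])
E
```

```text
t 12.3 q [ 0.2326  0.2894 -0.2675  1.1528 -0.5066  0.0467] p [528.2027 -27.4114 218.239 ] w 0.799938183495426 F [ 0.0233  0.0386 -0.3601] M [ 0.5022 -0.0107  0.0268]
total rot [-0.0014 -0.0002  0.0023] dist 88.78469381446143 local dp total cm [-0.0829  0.2083  8.8756]
dp [-0.08  0.21  8.88] rot [-0.001 -0.     0.002]
```

View pics/w5.png

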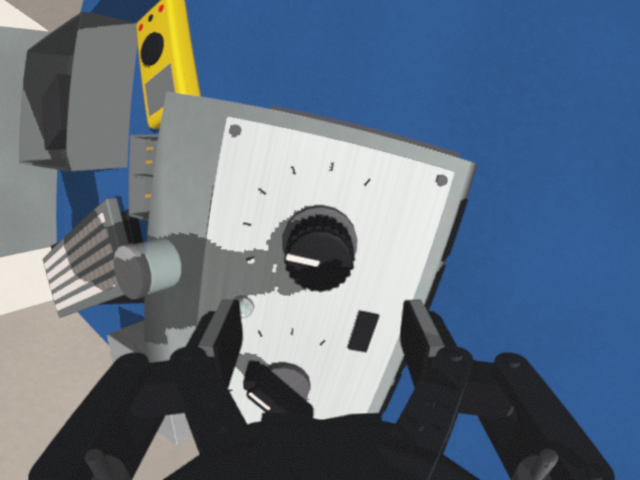

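>>> arm_command(
  rows=[
    {"dp":[-0.1,0.2,1.5],"rotation":[0,0,0]},
    {"dp":[0,0,2.5],"rotation":[0,0,0]},
    {"dp":[0,0,2.5],"rotation":[0,0,0]},
    {"dp":[0,0,1.5],"rotation":[0,0,0]},
    {"dp":[0,0,0.8],"rotation":[0,0,0]},
    {"dp":[0,0,0],"rotation":[0,0,0]},
  ],
)

```text
time_s: 13.1
tcp_pos: [531.5, -71.5, 142.8]
tcp_rot: [[-0.22, 0.975, -0.005], [0.845, 0.188, -0.5], [-0.487, -0.114, -0.866]]
wrist_force: [0.3, -0.2, -0.1]
width: 0.802
```

```bash
python3 - <<'E'
from h import *
rep(SEL)
im=manip.read_camera("wrist"); cv2.imwrite("pics/w6.png",im[:,:,::-1])
E
```

```text
t 13.10 phi -1.8007 (+pi 1.3409) Mz -0.016 Mtool [-0.1635  0.5559 -0.0155] Ftool [-0.2077  0.2591  0.1447] w 0.8022044425807013 off axis [-0.4884  1.5337 -1.3895] q6 -0.044844326072644575
```

View pics/w6.png

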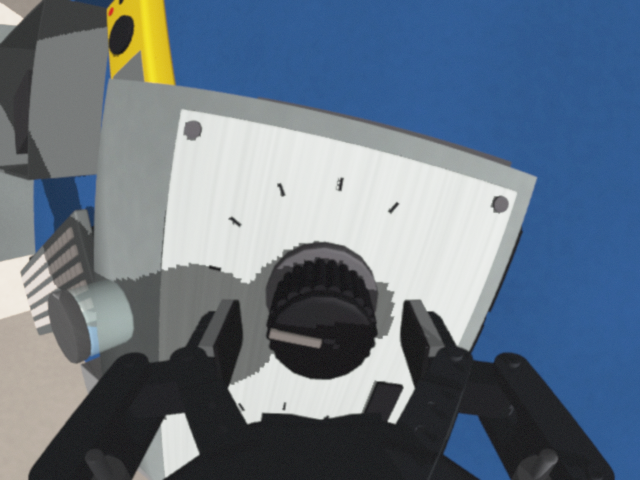

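>>> arm_command(
  rows=[
    {"dp":[0.05,-0.15,0.05],"rotation":[0,0,0]},
    {"dp":[0,0,0],"rotation":[0,0,0]},
  ],
)

```text
time_s: 13.4
tcp_pos: [530.2, -71.1, 143.1]
tcp_rot: [[-0.22, 0.975, -0.003], [0.845, 0.189, -0.5], [-0.487, -0.113, -0.866]]
wrist_force: [-0.5, 0.8, 0.4]
width: 0.795
```

>>> arm_command(
  rows=[
    {"dp":[0,0,0],"rotation":[0,0,0]},
    {"dp":[0,0,0],"rotation":[0,0,0]},
    {"dp":[0,0,0],"rotation":[0,0,0]},
    {"dp":[0,0,0],"rotation":[0,0,0]},
    {"dp":[0,0,0],"rotation":[0,0,0]},
  ],
  claw=0,
  newtons=40,
)

```text
time_s: 14.02
tcp_pos: [530.2, -71.4, 143.2]
tcp_rot: [[-0.22, 0.975, -0.003], [0.845, 0.189, -0.5], [-0.487, -0.113, -0.866]]
wrist_force: [-2.7, 1.7, 5.6]
width: 0.453
```

```bash
python3 -c "
from h import *
rep(SEL)"
```

```text
t 14.03 phi -1.8006 (+pi 1.3410) Mz -0.025 Mtool [ 0.2515  0.2028 -0.025 ] Ftool [-0.7179 -2.936  -5.7165] w 0.4530454146072977 off axis [-0.3061  0.2732 -1.8299] q6 -0.044410848931387775
```

>>> arm_command(
  rows=[
    {"dp":[0,0,0],"rotation":[0,0,0.05]},
    {"dp":[0,0,0],"rotation":[0,0,0.05]},
    {"dp":[0,0,0],"rotation":[0,0,0]},
  ],
)

```text
time_s: 14.4
tcp_pos: [530.2, -71.4, 143.3]
tcp_rot: [[-0.121, 0.993, -0.003], [0.86, 0.103, -0.5], [-0.496, -0.063, -0.866]]
wrist_force: [-1.4, 1.2, 6.1]
width: 0.453
```

```bash
python3 -c "
from h import *
rep(SEL)"
```

```text
t 14.40 phi -1.7000 (+pi 1.4416) Mz 0.052 Mtool [0.3168 0.2131 0.0518] Ftool [-1.8027 -1.6024 -5.8486] w 0.4529004984898176 off axis [-0.3235  0.3054 -1.8342] q6 0.056175788717314795
```

>>> arm_command(
  rows=[
    {"dp":[0,0,0],"rotation":[0,0,0.1]},
    {"dp":[0,0,0],"rotation":[0,0,0.1]},
    {"dp":[0,0,0],"rotation":[0,0,0.1]},
    {"dp":[0,0,0],"rotation":[0,0,0.1]},
    {"dp":[0,0,0],"rotation":[0,0,0.1]},
    {"dp":[0,0,0],"rotation":[0,0,0]},
  ],
)

```text
time_s: 15.15
tcp_pos: [530.2, -71.6, 143.4]
tcp_rot: [[0.37, 0.929, -0.003], [0.804, -0.322, -0.501], [-0.466, 0.183, -0.866]]
wrist_force: [-1.5, 0.4, 6.5]
width: 0.455
```

```bash
python3 -c "
from h import *
rep(SEL)"
```

```text
t 15.15 phi -1.1995 (+pi 1.9421) Mz 0.098 Mtool [ 0.2894 -0.1876  0.0979] Ftool [-3.2753 -0.3387 -5.7925] w 0.4552802387901868 off axis [-0.356   0.4806 -1.8134] q6 0.5565239992156393
```

>>> arm_command(
  rows=[
    {"dp":[0,0,0],"rotation":[0,0,0.1]},
    {"dp":[0,0,0],"rotation":[0,0,0.1]},
    {"dp":[0,0,0],"rotation":[0,0,0.1]},
    {"dp":[0,0,0],"rotation":[0,0,0.1]},
    {"dp":[0,0,0],"rotation":[0,0,0.1]},
    {"dp":[0,0,0],"rotation":[0,0,0.1]},
    {"dp":[0,0,0],"rotation":[0,0,0.1]},
    {"dp":[0,0,0],"rotation":[0,0,0]},
  ],
)

```text
time_s: 16.15
tcp_pos: [530.0, -71.8, 143.5]
tcp_rot: [[0.882, 0.472, -0.004], [0.407, -0.764, -0.501], [-0.239, 0.44, -0.865]]
wrist_force: [-2.7, 0.8, 7.2]
width: 0.454
```

```bash
python3 - <<'E'
from h import *
rep(SEL)
im=manip.read_camera("wrist"); cv2.imwrite("pics/w7.png",im[:,:,::-1])
E
```

```text
t 16.15 phi -0.4996 (+pi 2.6420) Mz 0.136 Mtool [ 0.1012 -0.6544  0.1363] Ftool [-3.7662  1.3188 -6.5781] w 0.4539595349493525 off axis [-0.2756  0.6946 -1.8053] q6 1.2565671234553906
```

View pics/w7.png

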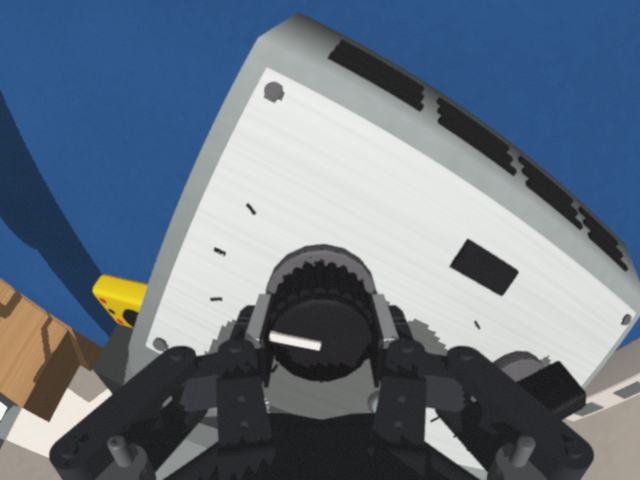

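>>> arm_command(
  rows=[
    {"dp":[0,0,0],"rotation":[0,0,0.04]},
    {"dp":[0,0,0],"rotation":[0,0,0.04]},
    {"dp":[0,0,0],"rotation":[0,0,0]},
  ],
)

```text
time_s: 16.58
tcp_pos: [530.0, -71.8, 143.5]
tcp_rot: [[0.916, 0.401, -0.004], [0.345, -0.794, -0.501], [-0.204, 0.458, -0.865]]
wrist_force: [-2.3, 1.0, 7.8]
width: 0.455
```

```bash
python3 -c "
from h import *
rep(SEL)"
```

```text
t 16.57 phi -0.4202 (+pi 2.7214) Mz 0.076 Mtool [ 0.0508 -0.6672  0.0764] Ftool [-3.3682  1.7997 -7.2494] w 0.4550308007387848 off axis [-0.2467  0.7124 -1.8308] q6 1.3360522220549127
```

>>> arm_command(
  rows=[
    {"dp":[0,0,0],"rotation":[0,0,0.03]},
    {"dp":[0,0,0],"rotation":[0,0,0]},
  ],
)

```text
time_s: 16.82
tcp_pos: [529.9, -71.9, 143.5]
tcp_rot: [[0.927, 0.374, -0.004], [0.322, -0.803, -0.501], [-0.19, 0.464, -0.865]]
wrist_force: [-1.5, -0.4, 6.6]
width: 0.456
```

```bash
python3 -c "
from h import *
rep(SEL)"
```

```text
t 16.82 phi -0.3912 (+pi 2.7504) Mz -0.271 Mtool [-0.0802 -0.5346 -0.2714] Ftool [-2.782   2.8182 -5.5036] w 0.4560535827705589 off axis [-0.2368  0.7322 -1.8232] q6 1.3651305533367266
```

>>> arm_command(
  rows=[
    {"dp":[0,0,0],"rotation":[0,0,0.03]},
    {"dp":[0,0,0],"rotation":[0,0,0]},
  ],
)

```text
time_s: 17.08
tcp_pos: [529.8, -71.5, 143.3]
tcp_rot: [[0.938, 0.347, -0.004], [0.298, -0.813, -0.501], [-0.177, 0.468, -0.866]]
wrist_force: [-2.5, 1.3, 6.8]
width: 0.455
```

```bash
python3 -c "
from h import *
rep(SEL)"
```

```text
t 17.07 phi -0.3622 (+pi 2.7794) Mz -0.584 Mtool [ 0.1539 -0.52   -0.5842] Ftool [-3.1365  1.2761 -6.5301] w 0.45480736231161284 off axis [-0.2204  0.2812 -1.7864] q6 1.3945369934865075
```

Firm stop felt. Release with a modest opening and withdraw.

>>> arm_command(
  rows=[
    {"dp":[0,0,0],"rotation":[0,0,0]},
    {"dp":[0,0,0],"rotation":[0,0,0]},
    {"dp":[0,0,0],"rotation":[0,0,0]},
    {"dp":[0,0,0],"rotation":[0,0,0]},
  ],
  claw=60,
)

```text
time_s: 17.58
tcp_pos: [530.0, -71.4, 142.5]
tcp_rot: [[0.938, 0.345, -0.004], [0.297, -0.814, -0.5], [-0.176, 0.468, -0.866]]
wrist_force: [-1.0, 0.5, 0.3]
width: 0.6
```

>>> arm_command(
  rows=[
    {"dp":[0,0,-0.7],"rotation":[0,0,0]},
    {"dp":[0,0,-1.2],"rotation":[0,0,0]},
    {"dp":[0,0,-2.0],"rotation":[0,0,0]},
    {"dp":[0,0,-2.5],"rotation":[0,0,0]},
    {"dp":[0,0,-2.5],"rotation":[0,0,0]},
    {"dp":[0,0,-2.5],"rotation":[0,0,0]},
    {"dp":[0,0,0],"rotation":[0,0,0]},
  ],
)

```text
time_s: 18.45
tcp_pos: [531.8, -13.2, 243.4]
tcp_rot: [[0.939, 0.345, 0.0], [0.299, -0.813, -0.499], [-0.172, 0.468, -0.867]]
wrist_force: [0.2, 0.3, -1.1]
width: 0.6
```

```bash
python3 - <<'E'
from h import *
rep(SEL)
P=manip.camera_params("wrist")
im=manip.read_camera("wrist"); cv2.imwrite("pics/w8.png",im[:,:,::-1])
np.savez("w8.npz",**{k:np.array(v) for k,v in P.items()})
cv2.imwrite("pics/scene8.png",manip.read_camera("scene")[:,:,::-1])
E
```

```text
t 18.45 phi -0.3601 (+pi 2.7815) Mz 0.063 Mtool [0.4966 0.1781 0.0626] Ftool [ 0.4638 -0.644   0.7892] w 0.6002588166236896 off axis [   1.8683    0.4986 -117.6662] q6 1.5123925804691594
```

View pics/w8.png

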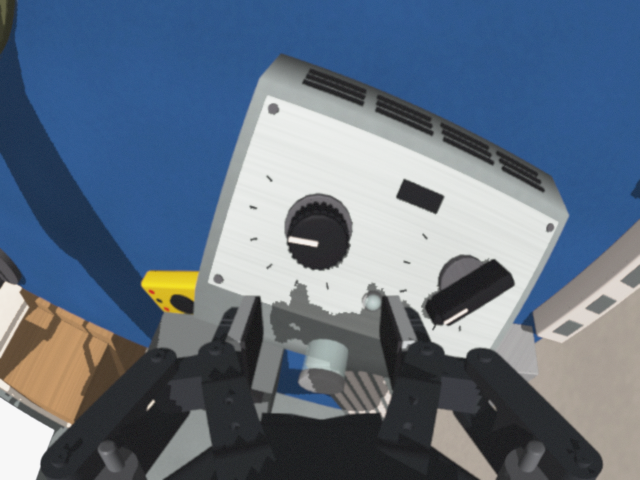

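View pics/scene8.png

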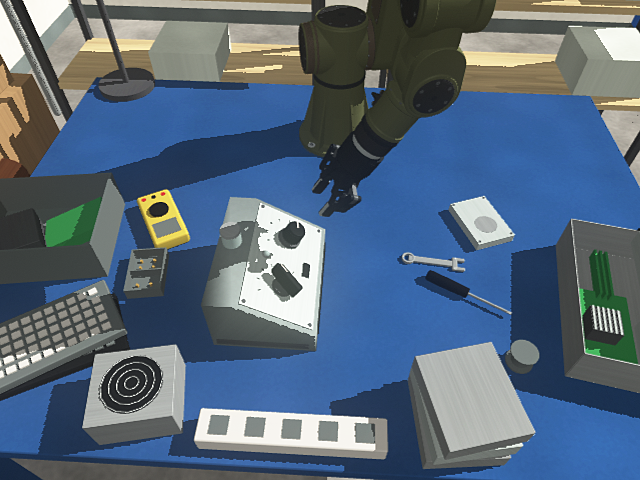

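```bash
python3 - <<'E'
from h import *
P=dict(np.load("w8.npz"))
def onp(uv,h):
    o,d=ray("wrist",uv,P); t=((C+h*n-o)@n)/(d@n); q=o+t*d-C; return np.array([q@sx,q@uy])
a,b=onp((466,310),44),onp((446,324),44); print("iso ang",-np.arctan2((b-a)[1],(b-a)[0]))
a,b=onp((317,244),43),onp((289,238),43); print("sel ang",-np.arctan2((b-a)[1],(b-a)[0]))
# bystanders: mean diff
A=cv2.imread("pics/scene0.png");B=cv2.imread("pics/scene8.png");d=cv2.absdiff(A,B).max(2)
for k,(x0,y0,x1,y1) in dict(meter=(130,180,200,255),tray=(115,245,170,305),jar=(215,215,245,250),drive=(440,190,520,250),tools=(390,245,520,320),spool=(500,335,545,375)).items():
    print(k,(d[y0:y1,x0:x1]>40).mean())
E
```

```text
iso ang 0.546005600867539
sel ang 1.4359668154793848
meter 0.4786666666666667
tray 0.10454545454545454
jar 0.44761904761904764
drive 0.003958333333333334
tools 0.00020512820512820512
spool 0.0
```

```bash
python3 - <<'E'
from h import *
for f in("scene0","scene8"):
    im=cv2.cvtColor(cv2.imread(f"pics/{f}.png"),cv2.COLOR_BGR2HSV); m=cv2.inRange(im,(20,120,60),(35,255,255))[170:260,120:210]; y,x=np.nonzero(m); print(f,"yellow",x.mean()+120,y.mean()+170,len(x), x.min(),x.max(),y.min(),y.max())
a=cv2.imread("pics/w8.png")[240:340,400:540]; cv2.imwrite("pics/w8z.png",cv2.resize(a,None,fx=5,fy=5,interpolation=cv2.INTER_CUBIC))
a=np.hstack([cv2.imread(f"pics/{f}.png")[180:310,110:260] for f in("scene0","scene8")]); cv2.imwrite("pics/cmp.png",cv2.resize(a,None,fx=2.6,fy=2.6))
E
```

```text
scene0 yellow 162.65729898516784 220.04059328649492 1281 17 69 20 89
scene8 yellow 162.91976225854384 219.88855869242198 1346 17 69 19 89
```

View pics/w8z.png

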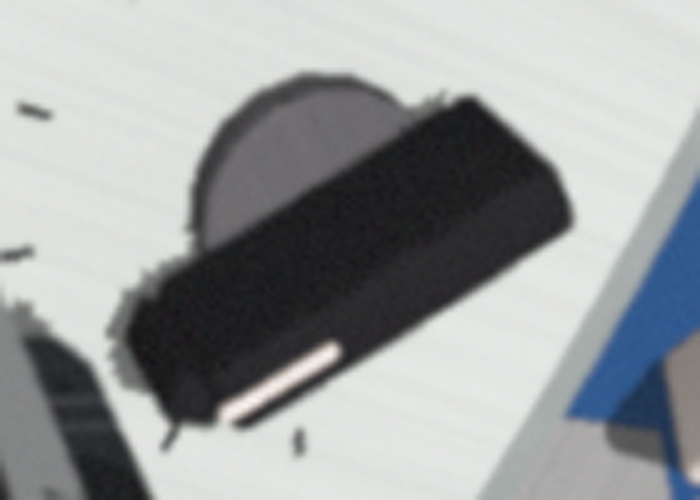

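View pics/cmp.png

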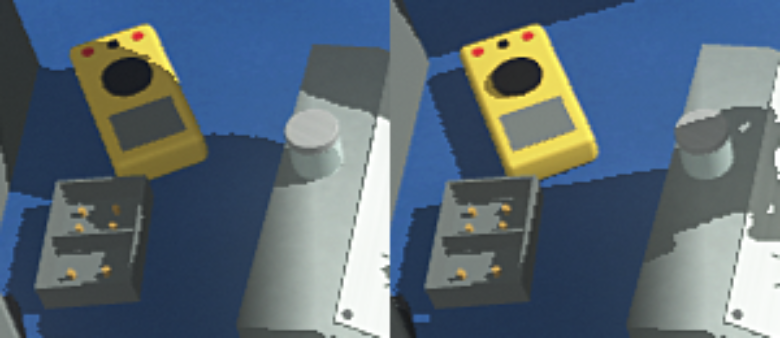

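```bash
python3 - <<'E'
from h import *
P=dict(np.load("w8.npz"))
def onp(uv,h):
    o,d=ray("wrist",uv,P); t=((C+h*n-o)@n)/(d@n); q=o+t*d-C; return np.array([q@sx,q@uy])
for a,b in[((467.6,309.6),(444,323)),((514.4,285.6),(449,325)),((467,309),(440.,325))]:
    a,b=onp(a,44),onp(b,44); print(a-[0,65],b-[0,65],"iso ang",-np.arctan2((b-a)[1],(b-a)[0]))
manip.sense()
E
```

```text
[ 9.9405 -5.7907] [ 26.1717 -18.5493] iso ang 0.6661816845547887
[-20.4577  22.5529] [ 26.5489 -13.6839] iso ang 0.6567361590902083
[ 9.633  -6.5501] [ 28.7254 -20.7906] iso ang 0.640856545446262
```

```bash
python3 -c "
from bench import manip
print(manip.hand_in())"
```

```text
the job is handed in; nothing more can be done
None
```

Both controls are set, and I handed the job in after about 18.5 s of robot time. The gripper was withdrawn about 115 mm from the panel and touching nothing.

- **Isolator:** I turned it clockwise from about -0.11 rad. It pulled in, with a peak of about 0.45 N m near 0.59 rad. It then pushed back with about 0.4 N m at 0.67 rad, so I eased it back and let go at 0.64 rad. The wrist camera read 0.64 rad after release and 0.64–0.67 rad at the end.
- **Selector:** It turned freely, which fits the isolator sitting in its notch. It met the firm stop after about 1.41 rad of gripper turn, with 0.58 N m when pressed slightly further. The last camera reading was 1.44 rad, a little over the nominal 1.4 but within reading error.

**Checks that disagreed:**
- My first final reading of the isolator was 0.55 rad, from a rough pair of pixels. Three readings from an enlarged picture gave 0.64–0.67 rad.
- A before-and-after picture comparison flagged the meter, the jar and, less strongly, the tray. Shadows had moved over that part of the bench. By eye all three are where they were, and the meter's outline matches to under half a pixel. The drive, spanner, screwdriver and spool showed no change.

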